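# Line up a gear-unit cover with a drift pin and fit its screw

## Task

The cover plate of the green gear unit hangs on one finger-tight screw and has drooped, so its other two holes are out of line with the housing. Take the drift pin from the blue rack and push it, square to the sloping face, through the cover's right-hand hole until its collar sits on the cover; that draws the holes into line. Leave the pin in and put the loose cap screw from the rack into the lowest hole until its head is fully home on the cover, without knocking the other things on the bench about.

Things in the scene. Friction and masses are not known exactly. Their poses are not given: they have to be found in the camera images.
- stand: Dark steel base plate 180 x 130 x 10 mm with a grey pedestal, fixed to the bench; carries the green gear housing. Origin on the bench under the centre of the housing's sloping face (the face's centre is 115 mm above the origin); z up, x from the front (the low side of the slope, robot side) to the back, y left. The base plate runs from x = -65 to +115 mm, y = +-65 mm. The face slopes 30 degrees: it is tilted towards the front (-x). Nothing stands above it.
- housing_pin_hole (a point): Centre of the mouth of the housing flange's right-hand hole (as seen from the front), in the flange face under the cover. Diameter 20 mm, straight through 12 mm of flange, free below for the whole pin. Its frame: its z axis points straight out of the sloping face (30 degrees from vertical, leaning towards the stand's front, away from the stand's +x), x up the slope, y to the left along the face. The housing is fixed: this is where the pin must end.
- cover_pin_hole (a point): Centre of the cover's right-hand hole at the cover's upper face (cover 10 mm thick, hole diameter 20 mm with a 1.5 mm chamfer), same axes, turning with the cover. In line, it lies 10 mm along z above housing_pin_hole; at the start it is 5 to 7.5 mm down the slope from there.
- housing_bolt_hole (a point): Centre of the mouth of the housing flange's lowest hole, nearest the front edge of the face; diameter 20 mm through 12 mm of flange, 1.5 mm chamfer. Axes as housing_pin_hole.
- cover_bolt_hole (a point): Centre of the cover's lowest hole at the cover's upper face; diameter 20 mm with a 1.5 mm chamfer. In line, it lies 10 mm along z above housing_bolt_hole. The three lugs lie at the corners of an equal-sided triangle of 107 mm; the first screw (already fitted, dark head 28 mm wide standing 22 mm above the cover) is at the upper left lug, and a low round boss, 6 mm high and 60 mm across, is at the centre of the cover.
- cover (a joint): Turn (rad) of the aluminium cover about its first screw; 0 = holes in line with the housing, positive = drooped down the slope (0.045 to 0.07 at the start: 1 rad would be 107 mm at either hole). Friction under the finger-tight screw holds it where it is left; about 4 N at the hole moves it.
- pin_grip (a point): Drift pin, steel, 147 mm long overall, about 0.25 kg, standing upright in the rack. This point is the middle of its round dark knurled handle, diameter 22 mm, 55 mm long; z along the pin towards its head. From this point along z: handle top +27 mm, collar (30 mm wide, 6 mm thick) from -28 to -34 mm, then a 19 mm shank for 24 mm (to -58), then a slim taper down to a rounded 6 mm point at -120 mm.
- pin_collar (a point): Centre of the underside of the drift pin's collar, 34 mm below pin_grip; the 86 mm of shank and taper lie below it. z along the pin towards its head.
- screw_grip (a point): Loose socket cap screw, standing upright in the rack, 70 mm long, about 0.17 kg. This point is the middle of its round dark head, diameter 28 mm, 20 mm high (+-10 mm from this point along z); z towards the head. Below the head an 18 mm shank, 50 mm long, with a 1.5 mm chamfer at its end.
- screw_seat (a point): Centre of the underside of the cap screw's head, 10 mm below screw_grip. z towards the head.
- rack: Blue folded-steel rack fixed to the bench, 64 x 216 mm (+ 15 mm feet at both ends), top 95 mm above the bench. Three 20 mm holes in a row along its y axis at y = -70, 0, +70 mm; the drift pin hangs by its collar and the screw by its head in the two outer holes, either way round; the middle one is empty. Origin on the bench under its centre, z up.
- fuel_cap: Bystander: the fuel cap, loose on the bench; leave it alone. Origin under its centre.
- screwdriver: Bystander: the red screwdriver, loose on the bench; leave it alone. Origin under its centre.
- sanding_block: Bystander: the sanding block, loose on the bench; leave it alone. Origin under its centre.
- spare_bracket: Bystander: the spare bracket, loose on the bench; leave it alone. Origin under its centre.

How it is judged (in metres and radians):
On the way, in this order (a step that is already met when the one before it is completed fails the run):
1. the drift pin is through the cover and the housing with its collar down on the cover (within 4 mm) and the cover is in line (within 2 mm) (x of pin_collar in the frame of housing_pin_hole between -0.004 and 0.004 m and y of pin_collar in the frame of housing_pin_hole between -0.004 and 0.004 m and z of pin_collar in the frame of housing_pin_hole below 0.014 m and angle between the z axis of pin_collar and the z axis of housing_pin_hole, either way round below 0.12 rad and value of joint cover between -0.02 and 0.02 rad), for 0.2 s.
2. with the pin still in, the cap screw is in the lowest hole with its head down on the cover (within 3 mm) (all of step 1 and x of screw_seat in the frame of housing_bolt_hole between -0.004 and 0.004 m and y of screw_seat in the frame of housing_bolt_hole between -0.004 and 0.004 m and z of screw_seat in the frame of housing_bolt_hole below 0.013 m and angle between the z axis of screw_seat and the z axis of housing_bolt_hole, either way round below 0.12 rad), for 0.2 s.
At the end, for the whole second after the job is handed in: Drift pin through both right-hand holes, collar within 4 mm of the cover; cover in line (joint within 0.02 rad of 0, 2 mm at the holes); cap screw through both lowest holes, head within 3 mm of the cover; both square to the face within 0.12 rad and centred within 4 mm; both released and at rest (all of step 2 and linear speed of each of drift_pin, cap_screw below 0.02 m/s); the robot touches nothing.
It fails at once if the fuel cap is knocked away (moved more than 40 mm) (distance of fuel_cap from where it was at the start of the episode above 0.04 m).
It fails at once if the red screwdriver is knocked away (moved more than 40 mm) (distance of screwdriver from where it was at the start of the episode above 0.04 m).
It fails at once if the sanding block is knocked away (moved more than 40 mm) (distance of sanding_block from where it was at the start of the episode above 0.04 m).
It fails at once if the spare bracket is knocked away (moved more than 40 mm) (distance of spare_bracket from where it was at the start of the episode above 0.04 m).
It also fails if it takes over 48 s, if anything falls off the work surface, if the arm or the gripper's body presses on something with over 40 N, if the wrist force passes 120 N, or if a joint passes its speed limit or range.

## Robot

A 6-joint arm with a two-finger parallel gripper is mounted at the origin on a cart in front of the work surface, level with it; the furniture and walls round the work are solid. World frame = base frame: x ahead of the robot, y to its left, z up, the work surface at z = 0. Lengths are in mm, angles in rad, forces in N, time in s.
With the tool pointing down it reaches from about 425 to 950 mm from the base axis. Payload 14.7 kg.
Tool frame: the origin (TCP) lies at the very end of the fingers, on their centre line; the grasp point (between the pads) lies 19 mm behind it; z points along the fingers, y is the line along which they close (so a half turn about z gives the same grasp; the last joint's range is limited). The gripper opens to 85 mm and grips with 20 to 120 N. Pads are 22 mm wide; open, the fingers measure 114 mm over their backs; the gripper's body (76 mm by 85 mm) begins 54 mm behind the grasp point. The pads swing forward as they close: fully open they stand 13 mm farther back than shut.
Start: joints at [1.078, 0.48, 1.596, -0, 1.065, -0.047], TCP at [280.243, 586.478, 231.297] pointing down, gripper open.
Joint ranges: [-2.75, 2.75], [-0.82, 2.05], [0.23, 2.67], [-1.56, 4.7], [0.09, 2.69], [-2.92, 2.92]. Speed limits (rad/s): [1.89, 1.89, 2.39, 3.01, 3.01, 3.01].

## Interface

Orientations are given as a 3x3 rotation matrix whose columns are the frame's x, y, z axes.
In Python, from station import robot gives the robot as it stands. The module is installed in compiled form; this text tells all that it offers.
- The arm moves only by the tool servo_tool, never from a script. Its argument "commands" is a list of rows, each a list of 2 entries, a list of its own where there are three numbers: the shift along the world's x, y, z in cm, then the turn, a rotation vector about the world's x, y, z in degrees. In form: [[[x, y, z], [ax, ay, az]], ...]. A call has exactly 8 rows; each row shifts and turns the commanded pose from where the row before left it; what a row does not reach is not made up. A row lasts 1/10 s, in which the tool goes at most 50 mm and 8.59 degrees, less where a joint would pass 70% of its speed; a pose out of reach is approached as far as the arm can. A call with a gripper value outside its range is refused whole. "claw" is the opening, from 0 (shut) to 1 (fully open), set as the call begins (left out, the last holds). The fingers move at their own pace and stop on an object; "squeeze" is the grip in N (left out, the last holds). Time passes only in rows, so rows that do not move let the fingers close, or fill a call up. It gives the time, the measured TCP pose, the force, the opening and the grip force at its end, in the units of the state.
- robot.read_state(): the state, without advancing time (a new reading comes with each control period).
- robot.camera(name): name is "scene" or "top" or "wrist"; returns a dict with "image" (384x512x3 uint8, red, green, blue), "fovy" (degrees; the focal length in pixels is half the picture's height over the tangent of half this angle, whatever the lens; pixels are square), "cx", "cy" (the principal point, pixels), "k1" (the pictures are not rectified: a ray, as slopes to the right and down, at radius r is drawn at 1 + k1 r^2 times it, then the intrinsics apply), "R" (3x3) and "t" (3): a world point X has camera coordinates R X + t. Camera axes: x right, y down, z forward; pixel columns grow to the right and rows downward; lengths in mm; the calibration is good to about 2 mm. A picture is of the moment at which its call begins. There is no depth.
- robot.hand_in(): hands the job in; it is judged then, once.
Trained networks look in the newest picture that a camera, given by its name, has taken for a name from the list of things; names that differ only in an ending like _2 or _b are one class to them, and where a whole thing is asked for, a point or a joint stands for the part that bears it (a point fixed in the world has none). Each returns a list of dicts, best first, with "confidence" (0 to 1); they miss things now and then, are a little off and sometimes report something else, mostly with a low value. They report only what shows in the picture. A call takes as long as a camera call.
- robot.cut_out(camera, name): "region" (384x512 bool, what is visible of it) and "rect" ([left, top, width, height] in pixels, round what is visible of it).
The state is a dict: "time_s": time; "joints": joint angles; "dq": joint speeds; "joint_efforts": joint torques, N m; "ee_pos": TCP position; "tool_rot": TCP orientation; "ft_force": force on the tool from outside, world axes, zero at the start; "ft_torque": the same for the moment, N m; "finger_gap": finger opening in mm; "finger_force": force on a finger pad.
Only numpy, scipy, OpenCV 4.12 (cv2) and the standard library are available. Lean on these libraries where they do the work, as an engineer would, in place of code of your own. Each camera call takes 0.05 s, during which the arm holds its last target. There are 200 camera calls.

## Working session

There is one attempt and no reset: what is moved stays moved. The work goes in short steps, Python scripts to look and compute and a tool call to move; the robot and the scene stay as the last step left them, time stands still between calls to the robot, and variables do not carry over. Pictures are saved under pics/ and viewed, at most 10 in all, crops included, and the job is handed in when it is done.

Besides the shell and the picture viewer there is one more tool, called after "Request:" by a JSON object that holds its "op" and its "data", one argument or row to a line. servo_tool: Moves the arm, as the interface text tells. Its arguments: {"type":"object","properties":{"commands":{"type":"array","items":{"type":"array"}},"claw":{"type":"number"},"squeeze":{"type":"number"}},"required":["commands"]}

```bash
mkdir -p pics
cat > h.py <<'E'
import numpy as np, cv2
from station import robot
def cam(n,save=None):
    c=robot.camera(n)
    if save: cv2.imwrite('pics/'+save,c['image'][:,:,::-1])
    return c
def K(c):
    f=192/np.tan(np.radians(c['fovy'])/2); return f
def proj(c,X):
    p=np.atleast_2d(X)@np.array(c['R']).T+np.array(c['t']); s=p[:,:2]/p[:,2:]
    s=s*(1+c['k1']*(s**2).sum(1,keepdims=True)); return s*K(c)+[c['cx'],c['cy']]
def ray(c,uv):
    d=(np.atleast_2d(np.array(uv,float))-[c['cx'],c['cy']])/K(c); s=d.copy()
    for _ in range(20): s=d/(1+c['k1']*(s**2).sum(1,keepdims=True))
    R=np.array(c['R']); r=np.c_[s,np.ones(len(s))]@R
    return -R.T@np.array(c['t']), r/np.linalg.norm(r,axis=1)[:,None]
def atz(c,uv,z):
    o,r=ray(c,uv); return o+r*((z-o[2])/r[:,2])[:,None]
E
cat > a.py <<'E'
from h import *
np.set_printoptions(precision=1,suppress=True)
for n in ['scene','top']:
    c=cam(n,n+'0.png'); o,_=ray(c,[[0,0]]); print(n,c['fovy'],o)
    for t in ['stand','cover','pin_grip','screw_grip','rack','fuel_cap','screwdriver','sanding_block','spare_bracket']:
        for d in robot.cut_out(n,t)[:2]:
            ys,xs=np.nonzero(d['region']); print(t,round(d['confidence'],2),d['rect'],xs.mean(),ys.mean())
print(robot.read_state())
a=cv2.imread('pics/scene0.png');b=cv2.imread('pics/top0.png')
E
python3 a.py
```

```text
scene 54.829110333154766 [ -72.3 -566.3  674.5]
cover 0.81 [258.9, 177.8, 51.8, 51.5] 278.2960618846695 201.8987341772152
cover 0.71 [178.0, 235.3, 25.4, 17.3] 190.62254901960785 241.62254901960785
pin_grip 0.51 [145.0, 144.9, 14.8, 39.8] 152.32718894009216 161.03225806451613
screw_grip 0.74 [204.1, 263.9, 73.8, 32.4] 229.15593220338982 276.3847457627119
screw_grip 0.52 [177.8, 167.4, 12.2, 12.8] 183.8148148148148 173.55555555555554
rack 0.87 [134.8, 158.9, 75.8, 57.4] 174.1572498298162 181.26548672566372
fuel_cap 0.9 [177.2, 232.0, 28.5, 21.9] 190.31685393258428 241.4943820224719
screwdriver 0.97 [203.5, 264.1, 68.3, 30.6] 228.56902985074626 276.2723880597015
screwdriver 0.64 [229.1, 166.4, 36.7, 23.5] 247.04536489151874 177.72978303747536
sanding_block 0.64 [232.5, 169.2, 31.1, 20.9] 246.77572016460906 177.61522633744855
spare_bracket 0.89 [371.0, 256.2, 28.9, 34.9] 383.72351885098743 273.57809694793536
spare_bracket 0.17 [147.0, 141.9, 9.9, 40.7] 151.69387755102042 158.3265306122449
top 50.49006728390798 [ 412.5  -75.2 1207.7]
stand 0.55 [258.0, 141.3, 62.1, 67.7] 286.835877862595
[... 712 characters left out ...]
45
sanding_block 0.4 [115.2, 183.9, 86.7, 23.5] 159.5996640537514 193.51567749160134
spare_bracket 0.94 [367.6, 158.5, 25.8, 23.9] 381.32978723404256 171.00265957446808
spare_bracket 0.41 [264.7, 161.7, 54.0, 47.6] 289.25552050473186 178.0686119873817
{'time_s': 1.0, 'joints': array([ 1.1,  0.5,  1.6,  0. ,  1.1, -0. ]), 'dq': array([ 0., -0., -0.,  0., -0., -0.]), 'joint_efforts': array([  0. , -95.1, -43.1,   0. ,   0. ,  -0. ]), 'ee_pos': array([280.2, 586.5, 231.3]), 'tool_rot': array([[-0.9,  0.4, -0. ],
       [ 0.4,  0.9, -0. ],
       [ 0. , -0. , -1. ]]), 'ft_force': array([ 0.4,  0.1, -0.6]), 'ft_torque': array([ 0., -0.,  0.]), 'finger_force': 0.0, 'finger_gap': 85.15383828367814}
```

```bash
python3 -c "
import cv2
a=cv2.imread('pics/scene0.png')[120:320,120:420];b=cv2.imread('pics/top0.png')[90:290,100:400]
cv2.imwrite('pics/s1.png',cv2.resize(a,(800,533),interpolation=3));cv2.imwrite('pics/t1.png',cv2.resize(b,(800,533),interpolation=3))"
```

```text
(no output)
```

View pics/s1.png

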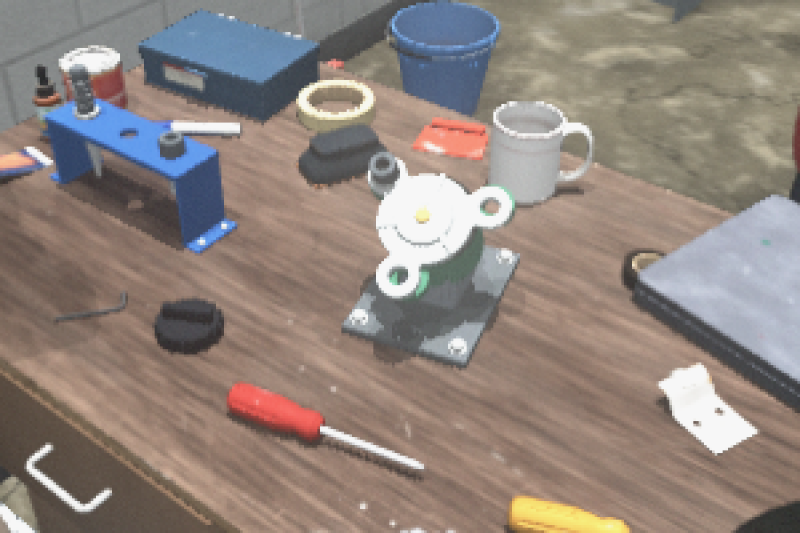

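View pics/t1.png

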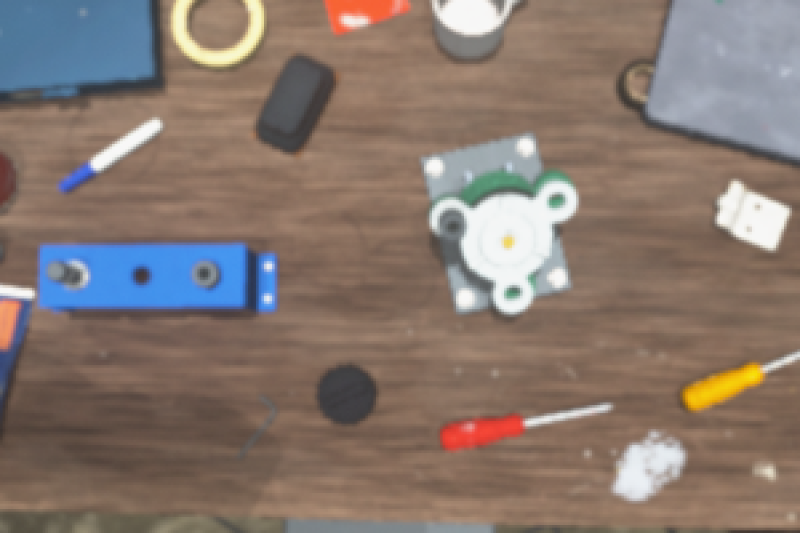

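```bash
cat > fit.py <<'E'
from h import *
from scipy.optimize import least_squares
np.set_printoptions(precision=1,suppress=True)
ct=cam('top');cs=cam('scene')
T=lambda p:np.array(p)/2.6667+[100,90]; S=lambda p:np.array(p)/2.6667+[120,120]
pt=T([[421,158],[533,134],[571,288],[457,313],[514,294],[557,200]])
ps=S([[343,328],[465,363],[520,250],[399,279],[492,206]])
th=np.radians(30);u=np.array([np.cos(th),0,np.sin(th)]);n=np.array([-np.sin(th),0,np.cos(th)]);v=np.array([0,1,0.])
def face(a,b,h): return np.array([0,0,115.])+a*u+b*v+h*n
def pose(q,P):
    c,s=np.cos(q[2]),np.sin(q[2]); return np.atleast_2d(P)@np.array([[c,-s,0],[s,c,0],[0,0,1]]).T+[q[0],q[1],0]
def lug(a,b,d):
    # rotate about upper left; droop moves right hole down slope
    A=np.array([30.9,53.5]);r=np.array([a,b])-A
    c,s=np.cos(d),np.sin(d); return A+np.array([c*r[0]+s*r[1],-s*r[0]+c*r[1]])
if __name__=='__main__':
    C=[[115,65,10],[115,-65,10],[-65,-65,10],[-65,65,10]]
    def res(q):
        lb=face(*lug(-61.8,0,q[3]),10+q[4]);lp=face(*lug(30.9,-53.5,q[3]),10+q[4])
        return np.r_[(proj(ct,pose(q,C+[lb,lp]))-pt).ravel(),(proj(cs,pose(q,[C[3],C[2],C[1],lb,lp]))-ps).ravel(),(q[3]-.057)/.02]
    r=least_squares(res,[600,-150,0.1,.05,0]);q=r.x;print(q,r.fun)
    print('flange pin,bolt',pose(q,[face(30.9,-53.5,0),face(-61.8,0,0)]),'n',pose([0,0,q[2]],n))
    np.save('q.npy',q)
    print('rack mid',atz(ct,T([[142,275]]),95),'screw',atz(ct,T([[205,273]]),115),'pin top',atz(ct,T([[55,270]]),156))
    def tri(a,b):
        (o1,r1),(o2,r2)=ray(ct,a),ray(cs,b);r1,r2=r1[0],r2[0]
        s=np.linalg.lstsq(np.c_[r1,-r2],o2-o1,rcond=None)[0];return (o1+r1*s[0]+o2+r2*s[1])/2
    print('tri pin top',tri(T([[55,270]]),S([[80,67]])),'screw',tri(T([[205,273]]),S([[172,135]])), 'bolt',tri(pt[4],ps[3]),'pinhole',tri(pt[5],ps[4]))
E
python3 fit.py
```

```text
[ 555.9 -145.4    0.3    0.1   -2.5] [-0.2  0.1  0.1 -0.9  0.6 -0.2  0.4  0.6  0.2 -0.6 -0.2  0.1 -0.9 -0.6
  0.4  0.2  0.1  1.5  0.2 -0.8 -0.8  0.4  0.1]
flange pin,bolt [[ 595.3 -190.4  130.4]
 [ 504.1 -158.9   84.1]] n [[-0.5 -0.1  0.9]]
rack mid [[506.1 231.3  95. ]] screw [[507.8 161.1 115. ]] pin top [[504.1 301.8 156. ]]
tri pin top [505.8 300.4 155.9] screw [508.4 159.5 118.5] bolt [ 495.3 -155.    87.1] pinhole [ 586.9 -193.6  134.8]
```

Request:
{"op": "servo_tool", "data": {
  "commands": [
    [[2.8, -3.55, 0], [0, 0, 3.3]],
    [[2.8, -3.55, 0], [0, 0, 3.3]],
    [[2.8, -3.55, 0], [0, 0, 3.3]],
    [[2.8, -3.55, 0], [0, 0, 3.3]],
    [[2.8, -3.55, 0], [0, 0, 3.3]],
    [[2.8, -3.55, 0], [0, 0, 3.3]],
    [[2.8, -3.55, 0], [0, 0, 3.3]],
    [[2.8, -3.55, 0], [0, 0, 3.3]]
  ],
  "claw": 0.8,
  "squeeze": 100
}}

```text
time_s: 1.9
ee_pos: [505.2, 300.9, 231.5]
tool_rot: [[-1.0, -0.017, 0.0], [-0.017, 1.0, 0.0], [-0.0, 0.0, -1.0]]
ft_force: [1.6, -0.2, 0.1]
finger_gap: 68.2
finger_force: 0.0
```

```bash
cat > w.py <<'E'
from h import *
import sys
np.set_printoptions(precision=3,suppress=True)
c=cam('wrist',sys.argv[1]); s=robot.read_state(); print(s['time_s'],s['ee_pos'],s['tool_rot'].tolist(),s['joints'])
for t in sys.argv[2:]:
    for d in robot.cut_out('wrist',t)[:2]: print(t,d['confidence'],d['rect'])
print('ax',proj(c,[[505,301,156],[505,301,95],[508,161,115]]))
E
python3 w.py w1.png pin_grip screw_grip
```

```text
1.95 [509.022 296.321 231.513] [[-0.9997982139890439, -0.01997745123306273, 0.002105408879146948], [-0.01998064205337683, 0.9997992334693461, -0.0015055554598535285], [-0.0020749090227327456, -0.001547319081013227, -0.9999966502724941]] [ 0.477  0.394  1.741 -0.003  1.005 -1.112]
pin_grip 0.68 [242.8, 163.6, 26.5, 43.2]
screw_grip 0.6 [101.1, 168.5, 33.1, 30.5]
screw_grip 0.58 [82.2, 133.9, 216.7, 76.2]
ax [[252.643 195.997]
 [252.699 176.489]
 [108.109 182.703]]
```

View pics/w1.png

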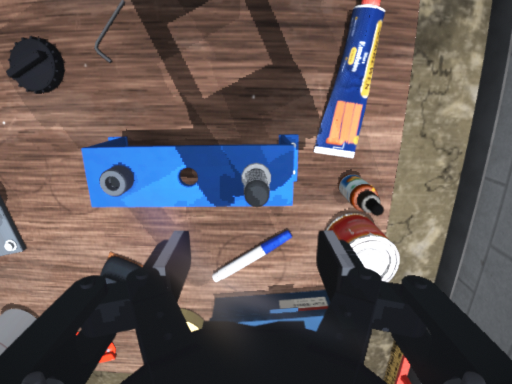

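```bash
cat > m.py <<'E'
from h import *
np.set_printoptions(precision=1,suppress=True)
c=cam('wrist','w2.png'); s=robot.read_state(); print(s['time_s'],s['ee_pos'],np.abs(s['dq']).max())
for t,z in [('pin_grip',(156,95)),('screw_grip',(115,115))]:
    for d in robot.cut_out('wrist',t)[:1]:
        l,a,w,h=d['rect']; print(t,d['confidence'],d['rect'])
        print(atz(c,[[l+w/2,a+h/2]],z[0]))
        # lowest part = head top (radius 11), top part = collar (r 15)
        if t=='pin_grip': print('top',atz(c,[[l+w/2,a+h-12.5]],156),'collar',atz(c,[[l+w/2,a+13]],101))
E
python3 m.py
```

```text
2.1 [504.8 301.6 231.3] 0.0397015176818233
pin_grip 0.9 [240.4, 161.2, 30.2, 45.1]
[[495.2 302.6 156. ]]
top [[503.6 302.7 156. ]] collar [[501.6 303.2 101. ]]
screw_grip 0.64 [101.1, 165.2, 33.1, 32.1]
[[506.2 170.2 115. ]]
```

Request:
{"op": "servo_tool", "data": {
  "commands": [
    [[-0.1, 0.05, -3], [0, 0, 0]],
    [[0, 0, -3], [0, 0, 0]],
    [[0, 0, -3], [0, 0, 0]],
    [[0, 0, -2.9], [0, 0, 0]],
    [[0, 0, 0], [0, 0, 0]],
    [[0, 0, 0], [0, 0, 0]],
    [[0, 0, 0], [0, 0, 0]],
    [[0, 0, 0], [0, 0, 0]]
  ]
}}

```text
time_s: 3.0
ee_pos: [504.0, 303.7, 113.9]
tool_rot: [[-1.0, -0.015, 0.002], [-0.015, 1.0, 0.001], [-0.002, 0.001, -1.0]]
ft_force: [0.3, -0.1, 0.6]
finger_gap: 68.4
finger_force: 0.0
```

Request:
{"op": "servo_tool", "data": {
  "commands": [
    [[0, 0, 0], [0, 0, 0]],
    [[0, 0, 0], [0, 0, 0]],
    [[0, 0, 0], [0, 0, 0]],
    [[0, 0, 0], [0, 0, 0]],
    [[0, 0, 0], [0, 0, 0]],
    [[0, 0, 0], [0, 0, 0]],
    [[0, 0, 0], [0, 0, 0]],
    [[0, 0, 0], [0, 0, 0]]
  ],
  "claw": 0
}}

```text
time_s: 3.8
ee_pos: [503.4, 303.1, 112.8]
tool_rot: [[-1.0, -0.015, 0.0], [-0.015, 1.0, 0.0], [-0.0, 0.0, -1.0]]
ft_force: [-1.6, 0.4, 8.1]
finger_gap: 19.9
finger_force: 97.3
```

Run:
```python
from fit import *
q=np.load('q.npy'); print('yaw deg',np.degrees(q[2]),'droop',q[3])
nn=pose([0,0,q[2]],n)[0];uu=pose([0,0,q[2]],u)[0]; P=pose(q,[face(30.9,-53.5,0)])[0]
print('n',nn*100,'u',uu*100,'hover',P+144*nn,P+28*nn)
print('tilt axis',-30*np.array([-np.sin(q[2]),np.cos(q[2])]))
```

```text
yaw deg 14.580109167622176 droop 0.05938949661176774
n [-48.4 -12.6  86.6] u [83.8 21.8 50. ] hover [ 525.6 -208.6  255.2] [ 581.8 -194.   154.7]
tilt axis [  7.6 -29. ]
```

Request:
{"op": "servo_tool", "data": {
  "commands": [
    [[0, 0, 1.5], [0, 0, 0]],
    [[0, 0, 3], [0, 0, 0]],
    [[0, 0, 4], [0, 0, 0]],
    [[0, 0, 4], [0, 0, 0]],
    [[0, -1, 2.5], [0, 0, 1]],
    [[0, -3, 0], [0, 0, 2]],
    [[0, -4, 0], [0, 0, 2]],
    [[0, -4, 0], [0, 0, 2]]
  ]
}}

```text
time_s: 4.7
ee_pos: [502.8, 181.9, 262.3]
tool_rot: [[-0.99, -0.139, -0.0], [-0.139, 0.99, -0.0], [0.0, -0.0, -1.0]]
ft_force: [-0.2, -0.2, -2.2]
finger_gap: 20.0
finger_force: 99.2
```

Request:
{"op": "servo_tool", "data": {
  "commands": [
    [[0.2, -4.2, 0.3], [0, 0, 1]],
    [[0.2, -4.2, 0.3], [0, 0, 1]],
    [[0.2, -4.2, 0.3], [0, 0, 1]],
    [[0.2, -4.2, 0.3], [0, 0, 1]],
    [[0.2, -4.2, 0.3], [0, 0, 1]],
    [[0.2, -4.2, 0.3], [0, 0, 1]],
    [[0.2, -4.2, 0.2], [0, 0, 0.6]],
    [[0.2, -4.2, 0], [0, 0, 0]]
  ]
}}

```text
time_s: 5.5
ee_pos: [518.9, -154.8, 282.5]
tool_rot: [[-0.968, -0.25, 0.0], [-0.25, 0.968, -0.0], [-0.0, -0.0, -1.0]]
ft_force: [0.6, -0.2, -2.7]
finger_gap: 19.8
finger_force: 99.2
```

Request:
{"op": "servo_tool", "data": {
  "commands": [
    [[0.1, -3, 0], [1.1, -4.3, 0]],
    [[0.1, -2, 0], [1.1, -4.3, 0]],
    [[0.1, -0.5, 0], [1.1, -4.3, 0]],
    [[0.1, 0, 0], [1.1, -4.3, 0]],
    [[0.1, 0, 0], [1.1, -4.3, 0]],
    [[0.1, 0, 0], [1.1, -4.3, 0]],
    [[0, 0, 0], [1.0, -3.2, 0]],
    [[0, 0, 0], [0, 0, 0]]
  ]
}}

```text
time_s: 6.3
ee_pos: [530.1, -202.9, 290.0]
tool_rot: [[-0.851, -0.237, 0.468], [-0.206, 0.972, 0.116], [-0.482, 0.002, -0.876]]
ft_force: [-0.8, 0.2, -2.3]
finger_gap: 19.7
finger_force: 99.1
```

```bash
cat > v.py <<'E'
from fit import *
q=np.load('q.npy'); c=cam('wrist','w3.png'); s=robot.read_state(); print(s['time_s'],s['ee_pos'],s['joints'],np.abs(s['dq']).max(),s['ft_force']); print(s['tool_rot'])
nn=pose([0,0,q[2]],n)[0]
print('err z', np.degrees(np.arccos(-nn@s['tool_rot'][:,2])))
X=[face(*lug(30.9,-53.5,q[3]),10),face(*lug(-61.8,0,q[3]),10),face(30.9,-53.5,10),face(30.9,53.5,10)]
print(proj(c,pose(q,X)))
for d in robot.cut_out('wrist','cover')[:1]: print(d['confidence'],d['rect'])
# pin axis in image
R=s['tool_rot'];g=s['ee_pos']-16.2*R[:,2]
print('tip,collar',proj(c,[g+120*R[:,2],g+34*R[:,2]]), 'tip',g+120*R[:,2])
E
python3 v.py
```

```text
6.45 [ 530.8 -203.   289.9] [-0.7  0.2  2.   0.6  0.7 -2.9] 0.006089497581716568 [ 0.5 -0.7 -2.5]
[[-0.9 -0.2  0.5]
 [-0.2  1.   0.1]
 [-0.5  0.  -0.9]]
err z 1.2824499760659847
[[249.7 148. ]
 [306.9  59.3]
 [249.6 153.9]
 [347.8 153.1]]
0.57 [236.8, 38.8, 134.1, 132.4]
tip,collar [[252.7 186.5]
 [252.6 227.3]] tip [ 579.3 -191.   198.9]
```

View pics/w3.png

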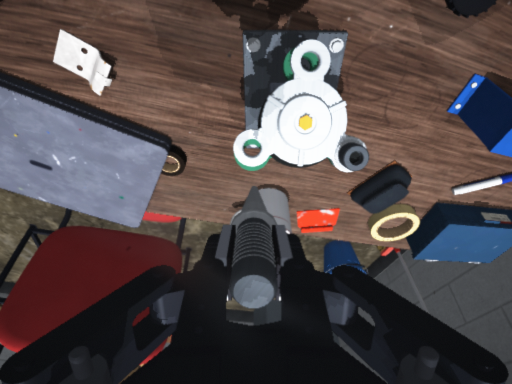

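Request:
{"op": "servo_tool", "data": {
  "commands": [
    [[0, 0, 0], [4.07, 1.06, -7.27]],
    [[0, 0, 0], [4.07, 1.06, -7.27]],
    [[0, 0, 0], [4.07, 1.06, -7.27]],
    [[0, 0, 0], [4.07, 1.06, -7.27]],
    [[0, 0, 0], [4.07, 1.06, -7.27]],
    [[0, 0, 0], [4.07, 1.06, -7.27]],
    [[0, 0, 0], [4.07, 1.06, -7.27]],
    [[0, 0, 0], [4.07, 1.06, -7.27]]
  ]
}}

```text
time_s: 7.3
ee_pos: [531.1, -202.7, 289.8]
tool_rot: [[-0.556, 0.687, 0.468], [0.814, 0.564, 0.141], [-0.167, 0.459, -0.872]]
ft_force: [-0.6, -0.1, -2.6]
finger_gap: 20.0
finger_force: 99.2
```

Request:
{"op": "servo_tool", "data": {
  "commands": [
    [[0, 0, 0], [4.07, 1.06, -7.27]],
    [[0, 0, 0], [4.07, 1.06, -7.27]],
    [[0, 0, 0], [2.7, 0.7, -4.8]],
    [[0, 0, 0], [0, 0, 0]],
    [[0, 0, 0], [0, 0, 0]],
    [[0, 0, 0], [0, 0, 0]],
    [[0, 0, 0], [0, 0, 0]],
    [[0, 0, 0], [0, 0, 0]]
  ]
}}

```text
time_s: 8.1
ee_pos: [530.8, -202.9, 289.9]
tool_rot: [[-0.259, 0.841, 0.474], [0.966, 0.215, 0.146], [0.021, 0.496, -0.868]]
ft_force: [0.4, -0.2, -1.9]
finger_gap: 19.9
finger_force: 99.2
```

```bash
sed -i 's/w3.png/w4.png/' v.py
cat >> v.py <<'E'
from scipy.spatial.transform import Rotation as Ro
uu=pose([0,0,q[2]],u)[0]
Rt=np.c_[-np.cross(uu,nn),-uu,-nn]
Rt=np.c_[np.cross(-uu,-nn),-uu,-nn] if R[:,1]@uu<0 else np.c_[np.cross(uu,-nn),uu,-nn]
print('corr rotvec',Ro.from_matrix(Rt@R.T).as_rotvec(degrees=True), np.linalg.det(Rt))
im=c['image'][:,:,::-1]
uv=proj(c,pose(q,X)); x0,y0=(uv.mean(0)-[75,65]).astype(int); x0=max(0,min(512-150,x0));y0=max(0,min(384-130,y0)); print('crop',x0,y0)
cv2.imwrite('pics/w4c.png',cv2.resize(im[y0:y0+130,x0:x0+150],(600,520),interpolation=3))
E
python3 v.py
```

```text
8.25 [ 530.8 -202.9  290. ] [-0.7  0.2  2.   0.7  0.7 -1.4] 0.0018796261502487446 [ 0.4  0.3 -2.7]
[[-0.3  0.8  0.5]
 [ 1.   0.2  0.1]
 [ 0.   0.5 -0.9]]
err z 1.276108610874295
[[228.1 177.9]
 [143.3 124.8]
 [233.8 178. ]
 [231.6  76.1]]
0.82 [126.9, 53.3, 127.9, 139.4]
tip,collar [[253.9 186.4]
 [254.2 227.1]] tip [ 580.  -187.7  199.9]
corr rotvec [-1.1 -0.6 -0.4] 1.0
crop 134 74
```

View pics/w4.png

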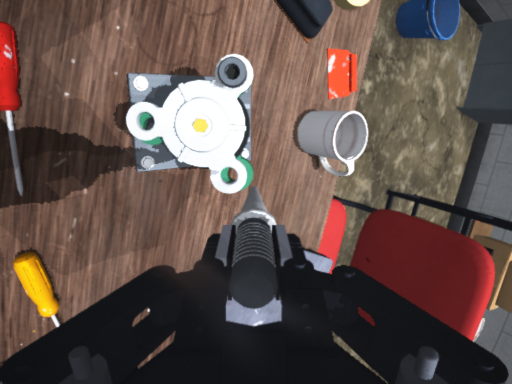

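View pics/w4c.png

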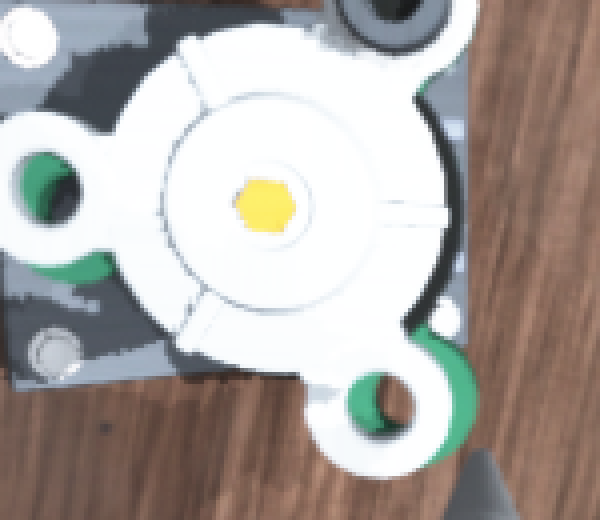

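```bash
cat > f2.py <<'E'
from fit import *
from scipy.spatial.transform import Rotation as Ro
q0=np.load('q.npy'); c=cam('wrist'); s=robot.read_state();R=s['tool_rot']
off=[134,74]; ob=np.array([[382,406],[47,188],[272,201],[10,388]])/4+off
q0[4]=0
def pts(q): return pose(q,[face(*lug(30.9,-53.5,q[3]),10+q[4]),face(*lug(-61.8,0,q[3]),10+q[4]),face(*lug(0,0,q[3]),16+q[4]),[-65,-65,10]])
def res(q): return np.r_[(proj(c,pts(q))-ob).ravel(),(q[:2]-q0[:2])/4,(q[2]-q0[2])/.02,(q[3]-.0594)/.007,q[4]/1.0]
r=least_squares(res,q0);q=r.x;print(q,np.degrees(q[2]));print(r.fun[:8]);np.save('q2.npy',q)
P=pose(q,[face(30.9,-53.5,q[4]),face(-61.8,0,q[4])]);print('flange pin,bolt',P)
nn=pose([0,0,q[2]],n)[0];uu=pose([0,0,q[2]],u)[0];vv=np.cross(nn,uu)
print('n',nn,'u',uu,'v',vv)
Rt=np.c_[np.cross(uu,-nn),uu,-nn]; print('corr',Ro.from_matrix(Rt@R.T).as_rotvec(degrees=True))
t=s['ee_pos']; d=t-P[0]; print('tcp in hole frame uvn',d@uu,d@vv,d@nn)
for h in (144,134): print('shift to n=%d cm'%h,(P[0]+h*nn-t)/10)
E
python3 f2.py
```

```text
[ 557.5 -141.7    0.2    0.1   -0.1] 13.67870412519139
[-0.  -0.4 -0.2 -0.1 -0.2  0.4  0.4  0.4]
flange pin,bolt [[ 596.2 -187.3  130.4]
 [ 505.6 -154.3   84.1]]
n [-0.5 -0.1  0.9] u [0.8 0.2 0.5] v [-0.2  1.   0. ]
corr [-1.1 -0.6 -1.3]
tcp in hole frame uvn 21.55424703435755 0.330298385228619 171.8142159011394
shift to n=144 cm [-0.5 -0.1 -3.5]
shift to n=134 cm [ 0.  -0.  -4.4]
```

Request:
{"op": "servo_tool", "data": {
  "commands": [
    [[0, 0, -1], [-1.1, -0.6, -1.3]],
    [[0.1, 0, -1.2], [0, 0, 0]],
    [[0.1, 0.05, -1.2], [0, 0, 0]],
    [[0.1, 0, -1.1], [0, 0, 0]],
    [[0.16, 0.03, -0.8], [0, 0, 0]],
    [[0, 0, -0.4], [0, 0, 0]],
    [[0, 0, 0], [0, 0, 0]],
    [[0, 0, 0], [0, 0, 0]]
  ]
}}

```text
time_s: 9.25
ee_pos: [535.6, -202.2, 233.3]
tool_rot: [[-0.237, 0.841, 0.487], [0.972, 0.205, 0.118], [-0.0, 0.501, -0.865]]
ft_force: [0.7, -0.1, -2.1]
finger_gap: 19.4
finger_force: 99.2
```

```bash
cat > g.py <<'E'
from fit import *
from scipy.spatial.transform import Rotation as Ro
import sys
which=int(sys.argv[1]); name=sys.argv[2] if len(sys.argv)>2 else None
q=np.load('q2.npy')
P=pose(q,[face(30.9,-53.5,q[4]),face(-61.8,0,q[4])])[which]
nn=pose([0,0,q[2]],n)[0];uu=pose([0,0,q[2]],u)[0];vv=np.cross(nn,uu)
if name: c=cam('wrist')
s=robot.read_state();R=s['tool_rot'];d=s['ee_pos']-P
F=np.c_[uu,vv,nn]
print('t',s['time_s'],'uvn tcp',d@F,'force uvn',s['ft_force']@F,'tool z uvn',(R[:,2]@F).round(3))
if name:
    tip=s['ee_pos']+103.8*R[:,2]; X=[P+10*nn, pose(q,[face(*lug(*([(30.9,-53.5),(-61.8,0)][which]),q[3]),10+q[4])])[0],tip]
    uv=proj(c,X);print('line,cover,tip px',uv)
    x0,y0=np.clip((uv.mean(0)-[60,50]).astype(int),0,[392,284]);print('crop',x0,y0)
    cv2.imwrite('pics/'+name,cv2.resize(c['image'][y0:y0+100,x0:x0+120,::-1],(600,500),interpolation=3))
E
python3 g.py 0 w5.png
```

```text
t 9.4 uvn tcp [ -2.5  -0.2 120.5] force uvn [-1.  -0.4 -2.9] tool z uvn [ 0. -0. -1.]
line,cover,tip px [[256.5 184. ]
 [249.8 183.8]
 [253.9 186.4]]
crop 193 134
```

View pics/w5.png

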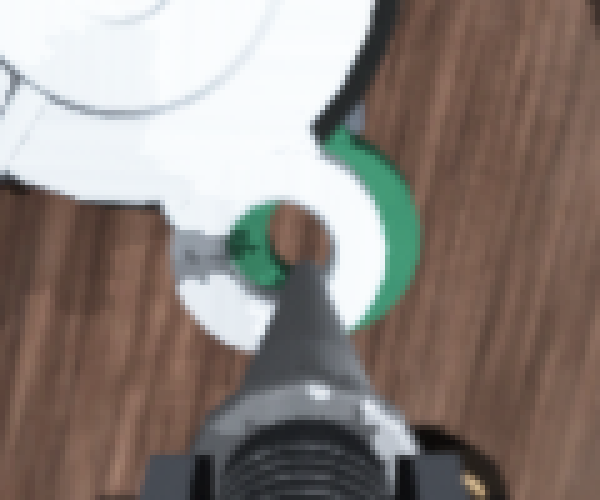

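Request:
{"op": "servo_tool", "data": {
  "commands": [
    [[0.34, 0.08, -0.61], [0, 0, 0]],
    [[0.34, 0.08, -0.61], [0, 0, 0]],
    [[0.41, 0.1, -0.57], [0, 0, 0]],
    [[0.41, 0.1, -0.57], [0, 0, 0]],
    [[0.41, 0.1, -0.57], [0, 0, 0]],
    [[0.34, 0.08, -0.61], [0, 0, 0]],
    [[0.34, 0.08, -0.61], [0, 0, 0]],
    [[0, 0, 0], [0, 0, 0]]
  ],
  "squeeze": 120
}}

```text
time_s: 10.2
ee_pos: [561.4, -195.5, 190.4]
tool_rot: [[-0.237, 0.841, 0.486], [0.972, 0.205, 0.119], [0.001, 0.5, -0.866]]
ft_force: [-1.0, -0.1, -5.0]
finger_gap: 19.6
finger_force: 117.3
```

```bash
python3 g.py 0
```

```text
t 10.3 uvn tcp [-0.8  0.1 70.5] force uvn [-4.8  0.2 -5.1] tool z uvn [ 0.  0. -1.]
```

Request:
{"op": "servo_tool", "data": {
  "commands": [
    [[0.41, 0.1, -0.57], [0, 0, 0]],
    [[0.34, 0.08, -0.61], [0, 0, 0]],
    [[0.34, 0.08, -0.61], [0, 0, 0]],
    [[0.29, 0.07, -0.52], [0, 0, 0]],
    [[0.24, 0.06, -0.43], [0, 0, 0]],
    [[0.19, 0.05, -0.35], [0, 0, 0]],
    [[0, 0, 0], [0, 0, 0]],
    [[0, 0, 0], [0, 0, 0]]
  ]
}}

```text
time_s: 11.1
ee_pos: [579.4, -191.4, 160.6]
tool_rot: [[-0.237, 0.841, 0.486], [0.972, 0.205, 0.119], [0.0, 0.501, -0.866]]
ft_force: [-3.1, 1.5, -6.1]
finger_gap: 19.5
finger_force: 117.4
```

```bash
python3 g.py 0
```

```text
t 11.2 uvn tcp [ 0.1  0.  34.8] force uvn [-4.2  2.7 -4.4] tool z uvn [ 0.  0. -1.]
```

Request:
{"op": "servo_tool", "data": {
  "commands": [
    [[0.1, 0.02, -0.17], [0, 0, 0]],
    [[0.1, 0.02, -0.17], [0, 0, 0]],
    [[0.1, 0.02, -0.17], [0, 0, 0]],
    [[0.05, 0.01, -0.09], [0, 0, 0]],
    [[0, 0, 0], [0, 0, 0]],
    [[0, 0, 0], [0, 0, 0]],
    [[0, 0, 0], [0, 0, 0]],
    [[0, 0, 0], [0, 0, 0]]
  ]
}}

```text
time_s: 12.0
ee_pos: [582.8, -190.6, 154.6]
tool_rot: [[-0.237, 0.841, 0.486], [0.972, 0.205, 0.119], [-0.0, 0.501, -0.866]]
ft_force: [-4.0, 2.6, -2.2]
finger_gap: 19.6
finger_force: 117.5
```

```bash
python3 g.py 0
```

```text
t 12.1 uvn tcp [ 0.2 -0.1 27.9] force uvn [-5.1  3.2  0.2] tool z uvn [ 0.  0. -1.]
```

Request:
{"op": "servo_tool", "data": {
  "commands": [
    [[0.05, 0.01, -0.09], [0, 0, 0]],
    [[0.05, 0.01, -0.09], [0, 0, 0]],
    [[0.05, 0.01, -0.09], [0, 0, 0]],
    [[0, 0, 0], [0, 0, 0]],
    [[0, 0, 0], [0, 0, 0]],
    [[0, 0, 0], [0, 0, 0]],
    [[0, 0, 0], [0, 0, 0]],
    [[0, 0, 0], [0, 0, 0]]
  ]
}}

```text
time_s: 12.9
ee_pos: [583.7, -190.7, 154.2]
tool_rot: [[-0.237, 0.84, 0.489], [0.972, 0.205, 0.118], [-0.002, 0.503, -0.865]]
ft_force: [-47.4, 0.3, 55.2]
finger_gap: 19.5
finger_force: 126.0
```

```bash
python3 g.py 0 w6.png
```

```text
t 13.05 uvn tcp [ 0.7 -0.3 27. ] force uvn [-10.9  10.6  70.8] tool z uvn [ 0. -0. -1.]
line,cover,tip px [[253.  227.2]
 [242.8 226.9]
 [253.9 186.4]]
crop 189 163
```

View pics/w6.png

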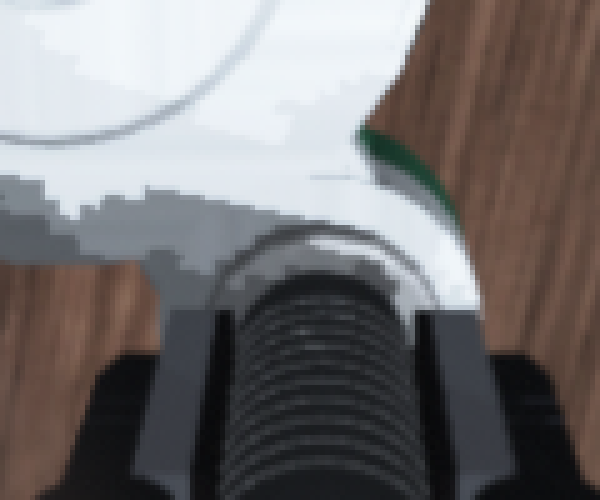

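Request:
{"op": "servo_tool", "data": {
  "commands": [
    [[-0.08, -0.02, 0.14], [0, 0, 0]],
    [[0, 0, 0], [0, 0, 0]],
    [[0, 0, 0], [0, 0, 0]],
    [[0, 0, 0], [0, 0, 0]],
    [[0, 0, 0], [0, 0, 0]],
    [[0, 0, 0], [0, 0, 0]],
    [[0, 0, 0], [0, 0, 0]],
    [[0, 0, 0], [0, 0, 0]]
  ]
}}

```text
time_s: 13.85
ee_pos: [583.4, -190.6, 154.5]
tool_rot: [[-0.237, 0.84, 0.488], [0.972, 0.205, 0.118], [-0.001, 0.502, -0.865]]
ft_force: [-24.5, 2.9, 26.7]
finger_gap: 19.6
finger_force: 120.0
```

Request:
{"op": "servo_tool", "data": {
  "commands": [
    [[0, 0, 0], [0, 0, 0]],
    [[0, 0, 0], [0, 0, 0]],
    [[0, 0, 0], [0, 0, 0]],
    [[0, 0, 0], [0, 0, 0]],
    [[0, 0, 0], [0, 0, 0]],
    [[0, 0, 0], [0, 0, 0]],
    [[-0.05, -0.01, 0.08], [0, 0, 0]],
    [[-0.24, -0.06, 0.43], [0, 0, 0]]
  ],
  "claw": 0.6
}}

```text
time_s: 14.65
ee_pos: [580.5, -191.2, 158.1]
tool_rot: [[-0.237, 0.841, 0.486], [0.972, 0.205, 0.119], [0.0, 0.5, -0.866]]
ft_force: [0.4, -0.3, 0.1]
finger_gap: 51.4
finger_force: 0.0
```

```bash
python3 g.py 0
```

```text
t 14.75 uvn tcp [ 0.3 -0.4 32.7] force uvn [ 0.4 -0.9 -0.1] tool z uvn [ 0. -0. -1.]
```

Request:
{"op": "servo_tool", "data": {
  "commands": [
    [[-0.78, -0.19, 1.39], [0, 0, 0]],
    [[-0.78, -0.19, 1.39], [0, 0, 0]],
    [[-0.78, -0.19, 1.39], [0, 0, 0]],
    [[-0.78, -0.19, 1.39], [0, 0, 0]],
    [[-0.78, -0.19, 1.39], [0, 0, 0]],
    [[-0.78, -0.19, 1.39], [0, 0, 0]],
    [[0, 2, 0.5], [-1.78, 7.29, 0]],
    [[0, 2.5, 0], [-1.78, 7.29, 0]]
  ]
}}

```text
time_s: 15.55
ee_pos: [533.5, -172.0, 243.9]
tool_rot: [[-0.242, 0.907, 0.345], [0.97, 0.221, 0.1], [0.014, 0.359, -0.933]]
ft_force: [0.1, 0.1, -0.3]
finger_gap: 51.0
finger_force: 0.0
```

Request:
{"op": "servo_tool", "data": {
  "commands": [
    [[0, 2.5, 0], [-1.78, 7.29, 0]],
    [[0, 2.5, 0], [-1.78, 7.29, 0]],
    [[-0.2, 2.5, 0], [0, 0, -8.4]],
    [[-0.2, 2.5, 0], [0, 0, -8.4]],
    [[-0.2, 2.5, 0], [0, 0, -8.4]],
    [[-0.2, 2.5, 0], [0, 0, -8.4]],
    [[-0.2, 2.5, 0], [0, 0, -8.4]],
    [[-0.2, 2.5, 0], [0, 0, -8.4]]
  ]
}}

```text
time_s: 16.35
ee_pos: [523.6, 8.2, 242.5]
tool_rot: [[0.514, 0.847, 0.137], [0.857, -0.512, -0.053], [0.025, 0.145, -0.989]]
ft_force: [0.2, -0.4, -1.2]
finger_gap: 51.3
finger_force: 0.0
```

Request:
{"op": "servo_tool", "data": {
  "commands": [
    [[-0.2, 2.5, 0], [0, 0, -8.4]],
    [[-0.2, 2.5, 0], [0, 0, -8.4]],
    [[-0.2, 2.5, 0], [0, 0, -8.4]],
    [[-0.2, 2.5, 0], [0, 0, -8.4]],
    [[-0.2, 2.3, 0], [0, 0, -6]],
    [[0, 0, 0], [0, 0, 0]],
    [[0, 0, 0], [0, 0, 0]],
    [[0, 0, 0], [0, 0, 0]]
  ],
  "claw": 0.7
}}

```text
time_s: 17.15
ee_pos: [514.3, 123.7, 242.2]
tool_rot: [[0.928, 0.366, 0.076], [0.373, -0.92, -0.124], [0.024, 0.143, -0.989]]
ft_force: [0.0, 0.3, 0.3]
finger_gap: 59.9
finger_force: 0.0
```

```bash
cat > m2.py <<'E'
from h import *
np.set_printoptions(precision=2,suppress=True)
c=cam('wrist','w7.png'); s=robot.read_state(); print(s['time_s'],s['ee_pos'],s['joints'],np.abs(s['dq']).max());print(s['tool_rot'])
for d in robot.cut_out('wrist','screw_grip')[:2]:
    l,a,w,h=d['rect']; print(d['confidence'],d['rect'],atz(c,[[l+w/2,a+h/2]],110))
p=proj(c,[[508,162,115]])[0];print(p)
x0,y0=np.clip((p-[60,50]).astype(int),0,[392,284]);print('crop',x0,y0)
cv2.imwrite('pics/w7c.png',cv2.resize(c['image'][y0:y0+100,x0:x0+120,::-1],(600,500),interpolation=3))
E
python3 m2.py
```

```text
17.2 [514.33 123.52 242.26] [ 0.28  0.28  1.89 -0.18  0.93  1.57] 0.008754581632230052
[[ 0.93  0.37  0.08]
 [ 0.37 -0.92 -0.12]
 [ 0.02  0.14 -0.99]]
0.75 [180.0, 158.8, 28.0, 29.7] [[507.62 164.31 110.  ]]
[196.14 175.24]
crop 136 125
```

View pics/w7c.png

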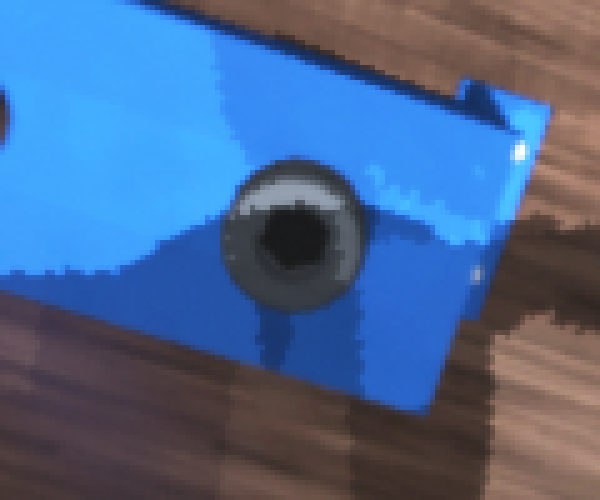

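Run:
```python
from h import *
from scipy.spatial.transform import Rotation as Ro
c=cam('wrist'); s=robot.read_state();R=s['tool_rot']
print(atz(c,[[194.8,172.4]],115),s['ee_pos'])
y=np.radians(13.7);x=np.array([np.cos(y),np.sin(y),0]);z=np.array([0,0,-1.]);Rt=np.c_[x,np.cross(z,x),z]
print(Ro.from_matrix(Rt@R.T).as_rotvec(degrees=True))
```

```text
[[510.37070947 163.91185425 115.        ]] [514.39823769 123.53247065 242.31706294]
[ 7.43111473  3.85237378 -7.98067911]
```

Request:
{"op": "servo_tool", "data": {
  "commands": [
    [[-0.1, 0.8, -0.5], [1.9, 1.0, -2]],
    [[-0.1, 0.8, -1.5], [1.9, 1.0, -2]],
    [[-0.2, 0.8, -2], [1.9, 0.9, -2]],
    [[-0.1, 0.8, -2], [1.8, 0.9, -2]],
    [[-0.1, 0.8, -1.5], [0, 0, 0]],
    [[0, 0, -1.5], [0, 0, 0]],
    [[0, 0, 0], [0, 0, 0]],
    [[0, 0, 0], [0, 0, 0]]
  ]
}}

```text
time_s: 18.1
ee_pos: [508.4, 163.9, 152.5]
tool_rot: [[0.972, 0.237, 0.001], [0.237, -0.972, 0.001], [0.001, -0.001, -1.0]]
ft_force: [-0.5, -0.2, -0.4]
finger_gap: 59.8
finger_force: 0.0
```

```bash
sed -i 's/w7/w8/' m2.py; python3 m2.py
```

```text
18.15 [508.8  164.06 152.88] [0.25 0.42 1.94 0.   0.78 1.59] 0.008410318349144056
[[ 0.97  0.24  0.  ]
 [ 0.24 -0.97  0.  ]
 [ 0.   -0.   -1.  ]]
0.66 [240.0, 186.3, 33.6, 43.9] [[511.06 162.7  110.  ]]
[256.79 215.2 ]
crop 196 165
```

View pics/w8c.png

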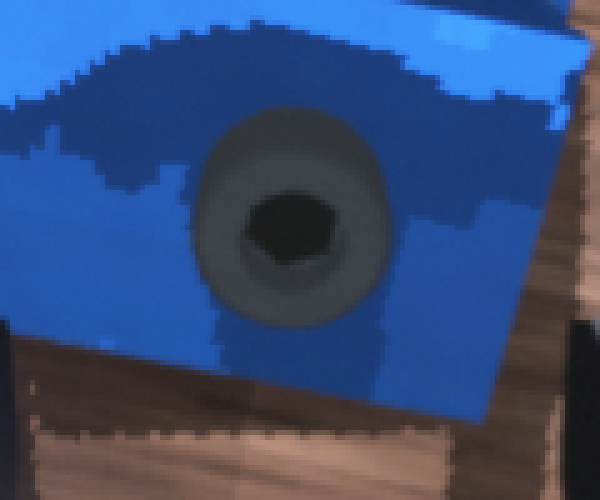

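Request:
{"op": "servo_tool", "data": {
  "commands": [
    [[0.06, 0, -1.4], [0, 0, 0]],
    [[0, 0, -1.4], [0, 0, 0]],
    [[0, 0, -1.4], [0, 0, 0]],
    [[0, 0, -1.0], [0, 0, 0]],
    [[0, 0, -0.3], [0, 0, 0]],
    [[0, 0, 0], [0, 0, 0]],
    [[0, 0, 0], [0, 0, 0]],
    [[0, 0, 0], [0, 0, 0]]
  ]
}}

```text
time_s: 19.0
ee_pos: [509.4, 164.4, 97.8]
tool_rot: [[0.972, 0.237, 0.002], [0.237, -0.972, 0.002], [0.002, -0.001, -1.0]]
ft_force: [0.3, 0.1, 0.2]
finger_gap: 59.8
finger_force: 0.0
```

Request:
{"op": "servo_tool", "data": {
  "commands": [
    [[0, 0, 0], [0, 0, 0]],
    [[0, 0, 0], [0, 0, 0]],
    [[0, 0, 0], [0, 0, 0]],
    [[0, 0, 0], [0, 0, 0]],
    [[0, 0, 0], [0, 0, 0]],
    [[0, 0, 0], [0, 0, 0]],
    [[0, 0, 0], [0, 0, 0]],
    [[0, 0, 0], [0, 0, 0]]
  ],
  "claw": 0,
  "squeeze": 90
}}

```text
time_s: 19.8
ee_pos: [509.2, 164.4, 97.9]
tool_rot: [[0.972, 0.237, 0.002], [0.237, -0.972, 0.001], [0.002, -0.001, -1.0]]
ft_force: [-3.5, -0.1, 12.0]
finger_gap: 24.8
finger_force: 87.7
```

Request:
{"op": "servo_tool", "data": {
  "commands": [
    [[0, 0, 1], [0, 0, 0]],
    [[0, 0, 3], [0, 0, 0]],
    [[0, 0, 4], [0, 0, 0]],
    [[0, -1, 4], [0, 0, 0]],
    [[-0.2, -3, 2], [0, 0, 0]],
    [[-0.3, -3.5, 0], [1.18, -4.86, 0]],
    [[-0.3, -3.5, 0], [1.18, -4.86, 0]],
    [[-0.3, -3.5, 0], [1.18, -4.86, 0]]
  ]
}}

```text
time_s: 20.6
ee_pos: [497.8, 18.2, 238.2]
tool_rot: [[0.937, 0.238, 0.257], [0.23, -0.971, 0.062], [0.264, 0.001, -0.964]]
ft_force: [0.9, 0.9, -2.4]
finger_gap: 24.8
finger_force: 89.0
```

Request:
{"op": "servo_tool", "data": {
  "commands": [
    [[-0.5, -3.5, 0], [1.18, -4.86, 0]],
    [[-0.5, -3.5, 0], [1.18, -4.86, 0]],
    [[-0.5, -3.5, 0], [1.18, -4.86, 0]],
    [[-0.5, -3, 0], [0, 0, 0]],
    [[-0.5, -2.5, 0], [0, 0, 0]],
    [[-0.5, -1.5, 0], [0, 0, 0]],
    [[-0.5, -0.8, 0], [0, 0, 0]],
    [[0, 0, 0], [0, 0, 0]]
  ]
}}

```text
time_s: 21.4
ee_pos: [467.4, -126.0, 236.3]
tool_rot: [[0.88, 0.244, 0.407], [0.215, -0.97, 0.117], [0.424, -0.016, -0.906]]
ft_force: [-0.4, -0.5, -2.8]
finger_gap: 24.6
finger_force: 89.0
```

```bash
cat >> g.py <<'E'
Rt=np.c_[uu,np.cross(-nn,uu),-nn]; print('corr',Ro.from_matrix(Rt@R.T).as_rotvec(degrees=True),'joints',s['joints'],'pos',s['ee_pos'])
for h in (88,70): print('shift to n',h,(P+h*nn-s['ee_pos'])/10)
E
python3 g.py 1
```

```text
t 21.5 uvn tcp [ 50.2  37.4 146.7] force uvn [-1.1 -0.1 -2.4] tool z uvn [-0.1  0.  -1. ]
corr [ 0.3 -5.  -0.6] joints [-0.6  0.1  2.2  0.6  0.6  0.3] pos [ 467.7 -125.   236.2]
shift to n 88 [-0.5 -4.  -7.6]
shift to n 70 [ 0.4 -3.8 -9.2]
```

Request:
{"op": "servo_tool", "data": {
  "commands": [
    [[-0.1, -0.8, -0.5], [0.1, -1.3, -0.2]],
    [[-0.1, -0.8, -1], [0.1, -1.3, -0.2]],
    [[-0.1, -0.8, -1.2], [0.1, -1.2, -0.2]],
    [[-0.1, -0.8, -1.3], [0, -1.2, 0]],
    [[-0.1, -0.8, -1.3], [0, 0, 0]],
    [[0, 0, -1.3], [0, 0, 0]],
    [[0, 0, -1], [0, 0, 0]],
    [[0, 0, 0], [0, 0, 0]]
  ]
}}

```text
time_s: 22.3
ee_pos: [462.6, -164.2, 159.0]
tool_rot: [[0.842, 0.237, 0.484], [0.205, -0.971, 0.12], [0.499, -0.002, -0.867]]
ft_force: [0.2, -0.6, -1.1]
finger_gap: 24.2
finger_force: 89.0
```

```bash
sed -i 's/103\.8/(103.8 if which==0 else 52.9)/' g.py; python3 g.py 1 w9.png
```

```text
t 22.45 uvn tcp [ 0.4 -0.3 88.1] force uvn [-0.3  0.5 -1.2] tool z uvn [ 0.  0. -1.]
line,cover,tip px [[254.1 194.5]
 [247.4 197.9]
 [254.5 205. ]]
crop 191 149
corr [ 0.  0. -0.] joints [-0.7  0.3  2.4  1.2  0.5 -0.5] pos [ 463.2 -165.   160.5]
shift to n 88 [-0.  0. -0.]
shift to n 70 [ 0.8  0.2 -1.6]
```

View pics/w9.png

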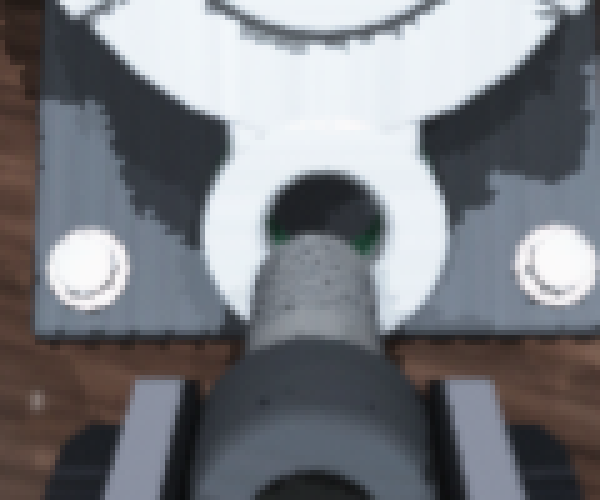

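```bash
cat >> g.py <<'E'
if name:
    print('hole top/left/right', (proj(c,[P+10*nn+10*uu,P+10*nn+10*vv,P+10*nn-10*vv,P+10*nn+11.5*uu])-[x0,y0])*5)
    print('tip top/left/right', (proj(c,[tip+9*uu,tip+9*vv,tip-9*vv,tip+7.5*uu])-[x0,y0])*5)
E
python3 g.py 1 x.png
```

```text
t 22.6 uvn tcp [ 0.4 -0.8 88.3] force uvn [-0.9 -0.6 -2.3] tool z uvn [ 0. -0. -1.]
line,cover,tip px [[253.1 194.8]
 [246.5 198.2]
 [254.2 205.3]]
crop 191 149
corr [ 0.1  0.  -0. ] joints [-0.7  0.3  2.4  1.2  0.5 -0.5] pos [ 463.2 -165.4  160.7]
shift to n 88 [-0.   0.1 -0. ]
shift to n 70 [ 0.8  0.3 -1.6]
hole top/left/right [[310.6 170.4]
 [249.8 228.8]
 [371.5 228.8]
 [310.6 161.6]]
tip top/left/right [[316.1 223.6]
 [254.9 281.6]
 [377.2 281.6]
 [316.1 233.4]]
```

Request:
{"op": "servo_tool", "data": {
  "commands": [
    [[0.03, -0.11, 0], [0, 0, 0]],
    [[0.2, 0.05, -0.35], [0, 0, 0]],
    [[0.2, 0.05, -0.35], [0, 0, 0]],
    [[0.2, 0.05, -0.35], [0, 0, 0]],
    [[0.2, 0.05, -0.35], [0, 0, 0]],
    [[0.2, 0.05, -0.35], [0, 0, 0]],
    [[0.15, 0.04, -0.26], [0, 0, 0]],
    [[0.1, 0.02, -0.17], [0, 0, 0]]
  ]
}}

```text
time_s: 23.4
ee_pos: [475.7, -163.3, 137.9]
tool_rot: [[0.842, 0.236, 0.485], [0.205, -0.972, 0.118], [0.5, -0.0, -0.866]]
ft_force: [0.5, 0.3, -1.7]
finger_gap: 24.9
finger_force: 89.0
```

```bash
python3 g.py 1|head -1
```

```text
t 23.5 uvn tcp [-0.  -1.7 62.3] force uvn [-0.5  0.6 -0.3] tool z uvn [-0. -0. -1.]
```

Request:
{"op": "servo_tool", "data": {
  "commands": [
    [[0.1, 0.02, -0.17], [0, 0, 0]],
    [[0.1, 0.02, -0.17], [0, 0, 0]],
    [[0.1, 0.02, -0.17], [0, 0, 0]],
    [[0.1, 0.02, -0.17], [0, 0, 0]],
    [[0, 0, 0], [0, 0, 0]],
    [[0, 0, 0], [0, 0, 0]],
    [[0, 0, 0], [0, 0, 0]],
    [[0, 0, 0], [0, 0, 0]]
  ]
}}

```text
time_s: 24.3
ee_pos: [479.6, -162.7, 131.5]
tool_rot: [[0.842, 0.236, 0.486], [0.205, -0.972, 0.118], [0.5, 0.0, -0.866]]
ft_force: [0.8, -0.1, -2.1]
finger_gap: 24.7
finger_force: 89.0
```

```bash
python3 g.py 1|head -1
```

```text
t 24.4 uvn tcp [ 0.2 -2.  54.7] force uvn [-0.4 -0.4 -1.1] tool z uvn [-0. -0. -1.]
```

Request:
{"op": "servo_tool", "data": {
  "commands": [
    [[0.1, 0.02, -0.17], [0, 0, 0]],
    [[0.1, 0.02, -0.17], [0, 0, 0]],
    [[0.1, 0.02, -0.17], [0, 0, 0]],
    [[0.1, 0.02, -0.17], [0, 0, 0]],
    [[0.1, 0.02, -0.17], [0, 0, 0]],
    [[0, 0, 0], [0, 0, 0]],
    [[0, 0, 0], [0, 0, 0]],
    [[0, 0, 0], [0, 0, 0]]
  ]
}}

```text
time_s: 25.2
ee_pos: [484.6, -161.7, 123.0]
tool_rot: [[0.842, 0.236, 0.486], [0.205, -0.972, 0.118], [0.5, 0.0, -0.866]]
ft_force: [0.0, -0.5, -2.3]
finger_gap: 24.7
finger_force: 89.0
```

```bash
python3 g.py 1|head -1
```

```text
t 25.3 uvn tcp [ 0.4 -2.2 44.8] force uvn [-0.9 -0.6  0.3] tool z uvn [-0. -0. -1.]
```

Request:
{"op": "servo_tool", "data": {
  "commands": [
    [[0.2, 0.05, -0.35], [0, 0, 0]],
    [[0.2, 0.05, -0.35], [0, 0, 0]],
    [[0.19, 0.05, -0.35], [0, 0, 0]],
    [[0.19, 0.05, -0.35], [0, 0, 0]],
    [[0.19, 0.05, -0.35], [0, 0, 0]],
    [[0.19, 0.05, -0.35], [0, 0, 0]],
    [[0.19, 0.05, -0.35], [0, 0, 0]],
    [[0, 0, 0], [0, 0, 0]]
  ]
}}

```text
time_s: 26.1
ee_pos: [498.2, -158.0, 98.0]
tool_rot: [[0.842, 0.236, 0.485], [0.205, -0.972, 0.118], [0.499, -0.0, -0.866]]
ft_force: [0.4, 0.2, -2.5]
finger_gap: 24.4
finger_force: 89.0
```

```bash
python3 g.py 1|head -1
```

```text
t 26.2 uvn tcp [ 0.1 -1.9 16.4] force uvn [-0.6 -0.3 -0.8] tool z uvn [-0. -0. -1.]
```

Request:
{"op": "servo_tool", "data": {
  "commands": [
    [[0.05, 0.01, -0.09], [0, 0, 0]],
    [[0.05, 0.01, -0.09], [0, 0, 0]],
    [[0.05, 0.01, -0.09], [0, 0, 0]],
    [[0.05, 0.01, -0.09], [0, 0, 0]],
    [[0, 0, 0], [0, 0, 0]],
    [[0, 0, 0], [0, 0, 0]],
    [[0, 0, 0], [0, 0, 0]],
    [[0, 0, 0], [0, 0, 0]]
  ]
}}

```text
time_s: 27.0
ee_pos: [500.0, -157.9, 95.3]
tool_rot: [[0.841, 0.236, 0.486], [0.205, -0.972, 0.117], [0.5, 0.001, -0.866]]
ft_force: [-10.2, -1.8, 15.9]
finger_gap: 25.1
finger_force: 91.8
```

```bash
python3 g.py 1|head -1
```

```text
t 27.1 uvn tcp [ 0.2 -2.2 12.9] force uvn [-1.6  1.  18.8] tool z uvn [ 0. -0. -1.]
```

Request:
{"op": "servo_tool", "data": {
  "commands": [
    [[0.03, 0.01, -0.05], [0, 0, 0]],
    [[0, 0, 0], [0, 0, 0]],
    [[0, 0, 0], [0, 0, 0]],
    [[0, 0, 0], [0, 0, 0]],
    [[0, 0, 0], [0, 0, 0]],
    [[0, 0, 0], [0, 0, 0]],
    [[0, 0, 0], [0, 0, 0]],
    [[0, 0, 0], [0, 0, 0]]
  ]
}}

```text
time_s: 27.9
ee_pos: [500.1, -157.9, 95.1]
tool_rot: [[0.841, 0.236, 0.486], [0.204, -0.972, 0.117], [0.5, 0.001, -0.866]]
ft_force: [-18.7, -3.9, 28.4]
finger_gap: 24.8
finger_force: 93.3
```

Request:
{"op": "servo_tool", "data": {
  "commands": [
    [[-0.03, -0.01, 0.05], [0, 0, 0]],
    [[0, 0, 0], [0, 0, 0]],
    [[0, 0, 0], [0, 0, 0]],
    [[0, 0, 0], [0, 0, 0]],
    [[0, 0, 0], [0, 0, 0]],
    [[0, 0, 0], [0, 0, 0]],
    [[0, 0, 0], [0, 0, 0]],
    [[0, 0, 0], [0, 0, 0]]
  ],
  "claw": 0.6
}}

```text
time_s: 28.7
ee_pos: [500.1, -157.8, 94.8]
tool_rot: [[0.842, 0.236, 0.486], [0.205, -0.972, 0.118], [0.5, 0.0, -0.866]]
ft_force: [-0.0, -0.2, 0.3]
finger_gap: 51.3
finger_force: 0.0
```

Request:
{"op": "servo_tool", "data": {
  "commands": [
    [[-0.2, -0.05, 0.35], [0, 0, 0]],
    [[-0.4, -0.1, 0.7], [0, 0, 0]],
    [[-0.78, -0.19, 1.39], [0, 0, 0]],
    [[-0.78, -0.19, 1.39], [0, 0, 0]],
    [[-0.78, -0.19, 1.39], [0, 0, 0]],
    [[-0.78, -0.19, 1.39], [0, 0, 0]],
    [[0, 0, 0], [0, 0, 0]],
    [[0, 0, 0], [0, 0, 0]]
  ]
}}

```text
time_s: 29.5
ee_pos: [463.1, -167.2, 161.3]
tool_rot: [[0.841, 0.236, 0.487], [0.205, -0.972, 0.117], [0.5, 0.001, -0.866]]
ft_force: [-0.5, -0.3, -0.4]
finger_gap: 51.2
finger_force: 0.0
```

```bash
cat > z.py <<'E'
from fit import *
q=np.load('q2.npy')
for cn in ('wrist','scene','top'):
    c=cam(cn,'e_'+cn+'.png'); 
    if cn=='wrist': s=robot.read_state(); print(s['time_s'],s['ee_pos'])
    for t,X in (('screw_grip',[face(-61.8,0,10),face(-61.8,0,30)]),('pin_grip',[face(30.9,-53.5,10),face(30.9,-53.5,71)])):
        print(cn,t,proj(c,pose(q,X)).ravel(),[(round(d['confidence'],2),d['rect']) for d in robot.cut_out(cn,t)[:2]])
E
python3 z.py
```

```text
29.65 [ 463.  -166.6  160.4]
wrist screw_grip [251.5 194.  251.4 202.5] [(0.89, [236.0, 181.5, 35.7, 36.4])]
wrist pin_grip [323.8  74.5 351.2  64.9] [(0.97, [307.4, 46.1, 61.4, 49.0])]
scene screw_grip [271.  221.9 269.5 218.7] [(0.67, [264.4, 213.2, 15.1, 14.5])]
scene pin_grip [303.5 194.4 300.8 182.9] [(0.45, [297.5, 177.1, 12.7, 29.8])]
top screw_grip [293.2 198.1 294.5 201.2] []
top pin_grip [307.4 162.9 312.4 171.1] [(0.52, [304.6, 160.3, 15.9, 17.9])]
```

```bash
python3 -c "
from station import robot
print(robot.hand_in())"
```

```text
the job is handed in; nothing more can be done
None
```

The job is handed in at about 30 s, result not reported: the pin collar met the cover at 71 N and the screw head at 28 N, both at the expected depths. I didn't press or view the screw head again after release, and I viewed 11 pictures against the limit of 10.

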